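Work a heavy carton over the sill of an issue rack

ROBOT

A 6-joint arm with a two-finger parallel gripper is mounted at the origin on a cart in front of the work surface, level with it; the furniture and walls round the work are solid. World frame = base frame: x ahead of the robot, y to its left, z up, the work surface at z = 0. Lengths are in m, angles in degrees, forces in N, time in s.
With the tool pointing down it reaches from about 0.375 to 0.75 m from the base axis. Payload 9 kg.
Tool frame: the origin (TCP) lies where the fingers leave the gripper's body, on its centre line; the fingertips stand 73 mm ahead of it and the grasp point (between the pads) lies 54 mm ahead of it (robot.tip_reach is the distance from the TCP to the fingertips, in m); z points along the fingers, y is the line along which they close (so a half turn about z gives the same grasp; the last joint's range is limited). The gripper opens to 85 mm and grips with 20 to 120 N. Pads are 22 mm wide; open, the fingers measure 114 mm over their backs; the gripper's body (76 mm by 85 mm) begins 54 mm behind the grasp point. The pads swing forward as they close: fully open they stand 13 mm farther back than shut.
Start: joints at [56.282, 5.964, 5.575, 89.605, 0, 77.527], TCP at [0.217, 0.559, 0.304] pointing down, gripper open.
Joint ranges: [-171.21, 171.21], [-48.23, 106.86], [-62.78, 66.21], [-105.2, 120.99], [-86.42, 89.51], [-180, 180]. Speed limits (degrees/s): [127.2, 127.2, 147.25, 180, 180, 180].

INTERFACE

Orientations are given as [roll, pitch, yaw] about the fixed x, y, z axes, in that order (R = Rz(yaw) Ry(pitch) Rx(roll)).
In Python, from plant import robot gives the robot as it stands. Calls block until the motion is done:
- robot.move_pose(position, orientation): joint-space move of the TCP to a pose.
- robot.line_to(position, vel=0.15, rotation=None, guard=None): straight line of the TCP; rotation=None keeps the orientation; vel is the mean speed in m/s. With guard (N) it stops when the force on the tool has changed by that much, and returns True; else False.
- robot.goto_joints(angles): joint-space move.
- robot.set_gripper(opening): finger opening in m; the grip force is fixed at half the most; returns when the fingers have stopped.
- robot.pause(seconds).
- robot.ik(position, orientation): joint angles nearest the present ones, or None.
- robot.observe(): the state.
- robot.grab_frame(name): name is "side" or "top" or "wrist"; returns the picture (480x640x3 uint8, blue, green, red); there is no depth.
- robot.get_calibration(name): a dict with "vertical_fov" (degrees; the focal length in pixels is half the picture's height over the tangent of half this angle, whatever the lens; pixels are square), "cx", "cy" (the principal point, pixels), "rvec" (rotation vector, rad) and "tvec" (3), from world to camera coordinates, as OpenCV has them. Camera axes: x right, y down, z forward; pixel columns grow to the right and rows downward; lengths in m; the calibration is good to about 2 mm. A picture is of the moment at which its call begins: read the wrist's pose just before it. get_calibration takes no time and is no camera call; for the wrist camera it gives the pose at the moment of the call.
A pose or a line that the arm cannot do raises robot.IKError and nothing moves.
- robot.job_done(): hands the job in; it is judged then, once.
The state is a dict: "time": time; "q": joint angles; "qvel": joint speeds; "joint_torque": joint torques, N m; "tool_pos": TCP position; "tcp_rot": TCP orientation; "ft_force": force on the tool from outside, world axes, zero at the start; "torque": the same for the moment, N m; "gripper_width": finger opening in m; "gripper_force": force on a finger pad.
Only numpy, scipy, OpenCV 4.12 (cv2) and the standard library are available. Lean on these libraries where they do the work, as an engineer would, in place of code of your own. Each camera call takes 0.05 s, during which the arm holds its last target. There are 200 camera calls.

TASK

Load the cardboard carton into the low bay of the blue rack, leading end first: bring it up to the sill, lift only its leading edge onto the sill while its tail stays on the bench, then push it from behind over the sill against the sprung orange plate until its tail drops down behind the sill and the plate holds it there, flat on the bench. It is heavy and its bottom is only folded, so never lift the whole carton clear, never turn it over, do not drive the orange plate hard against the end of its travel, and leave the other things on the bench and the tape roll on the rack where they are.

Things in the scene. Friction and masses are not known exactly. Their poses are not given: they have to be found in the camera images.
- carton: Closed brown cardboard carton, a solid block 60 wide (own x) x 100 long (own y) x 50 mm high (own z), 0.3 to 0.65 kg. Origin: centre of its underside. Its +y end is the leading end and starts roughly facing the rack, up to 0.3 rad askew and 4 cm to one side.
- carton_lead (a point): Middle of the carton's lower leading edge (50 mm from the origin along own +y, at the underside).
- carton_tail (a point): Middle of the carton's lower tail edge (50 mm from the origin along own -y, at the underside).
- rack: Blue steel rack fixed to the bench, 92 mm wide, 175 high. Origin: on the bench, middle of the inner face of its sill; own +x points into the bay (roughly away from the robot), z up. The aluminium sill bar crosses the mouth, 15 mm high, from x = -10 to 0 mm. The bay lies between cheeks (inner faces y = -38 and +38 mm, from x = 0 inward); the bench is its floor.
- head_edge (a point): Middle of the lower front edge of the closed head above the bay: x = 10, z = 92 mm in the rack's frame; the head rises from here to z = 175 mm. An upright gripper cannot follow the carton to the sill's inner face under it: lean the tool back towards the robot, fingers pointing forward and down, by 25 to 45 degrees.
- backing_plate (a joint): Orange sprung plate across the bay's inner end, 60 mm wide, 8 to 42 mm above the bench. 0 at rest, its face at rack x = 94 mm; grows to 0.020 m as it is pushed in; 3 N at the start, 8 N at the end. The seated carton holds it at about 0.006; for the tail to drop behind the sill push it to 0.011 to 0.014 (the tilted carton meets the plate's top first). The tail may hang on the fingers: stroke it down.
- tape_ring: Roll of yellow tape, 82 mm across, 26 mm high, lying on top of the rack. Origin: centre of its underside. Not to be disturbed.
- tin: Round tin of screws, 74 mm across, 35 mm high, on the bench left of the rack. Origin: underside. Not to be disturbed.
- relay: Small blue relay, 34 x 24 x 32 mm, on the bench right of the rack. Origin: underside. Not to be disturbed.
- cutters: Red-handled side cutters, 128 mm long, 13 mm thick, lying on the bench to the left. Origin: underside. Not to be disturbed.
- measure: Yellow pocket tape measure, 62 x 78 x 36 mm, on the bench to the right. Origin: underside. Not to be disturbed.
Mind the look-alikes: they are no part of the job. Leave any green or red look-alike of the carton alone.

How it is judged (in metres and radians):
On the way:
1. the carton's leading edge is up on the sill while its tail edge is still down on the bench (x of carton_lead in the frame of rack between -0.006 and 0.03 m and height (world z) of carton_lead above 0.011 m and height (world z) of carton_tail below 0.007 m), for 0.2 s.
At the end, for the whole second after the job is handed in: The carton lies flat (within 3 degrees, both ends within 5 mm of the bench) and still in the bay, its tail edge behind the sill's inner face (3 mm allowance), bearing on the sprung plate (plate pushed in more than 3 mm) (x of carton_tail in the frame of rack above -0.003 m and height (world z) of each of carton_tail, carton_lead below 0.005 m and angle between carton's own z axis and vertical below 0.06 rad and value of joint backing_plate above 0.003 m and linear speed of carton below 0.01 m/s); the robot touches nothing.
It fails at once if the whole carton is lifted clear: both end edges more than 8 mm up in front of the sill, or more than 22 mm up anywhere (height (world z) of each of carton_lead, carton_tail above 0.022 m or (height (world z) of each of carton_lead, carton_tail above 0.008 m and x of carton_lead in the frame of rack below -0.012 m)).
It fails at once if the carton is turned over (tilted more than 45 degrees) (angle between carton's own z axis and vertical above 0.78 rad).
It fails at once if the sprung plate is driven against the end of its travel (more than 18.5 mm) (value of joint backing_plate above 0.0185 m).
It fails at once if a bystander is moved more than 25 mm (distance of any of tape_ring, tin, relay, cutters, measure from where it was at the start of the episode above 0.025 m).
It also fails if it takes over 56 s, if anything falls off the work surface, if the arm or the gripper's body presses on something with over 40 N, if the wrist force passes 120 N, or if a joint passes its speed limit or range.

## Working session

There is one attempt and no reset: what is moved stays moved. The work goes in short steps, each a Python script; the robot and the scene stay as the last script left them, time stands still between calls to the robot, and variables do not carry over. Pictures are saved under pics/ and viewed, at most 10 in all, crops included, and the job is handed in when it is done.

```bash
mkdir -p pics; ls; python3 - <<'E'
from plant import robot
import cv2
for n in ("top","side"):
    cv2.imwrite(f"pics/{n}0.png",robot.grab_frame(n)); print(n,robot.get_calibration(n))
s=robot.observe(); print(s["time"],s["tool_pos"],s["tcp_rot"],s["gripper_width"])
E
```

```text
pics
top {'vertical_fov': 57.342544793310545, 'cx': 314.2787476141559, 'cy': 236.17593672044197, 'rvec': array([ 2.16210503, -2.11087411,  0.15498887]), 'tvec': array([0.25879801, 0.57918859, 1.07804301])}
side {'vertical_fov': 43.86675479878044, 'cx': 322.35542333078035, 'cy': 227.15450391018615, 'rvec': array([ 2.31222689,  0.00789332, -0.00715915]), 'tvec': array([-0.56304468,  0.25078573,  1.3309487 ])}
0.1 [0.21728886 0.55904293 0.30318666] [-1.79931921e+02 -1.47035596e-02  1.58753245e+02] 0.08539272286946335
```

View pics/top0.png

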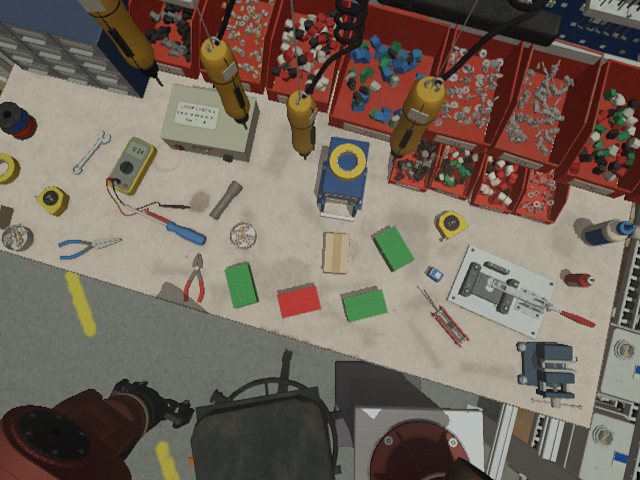

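View pics/side0.png

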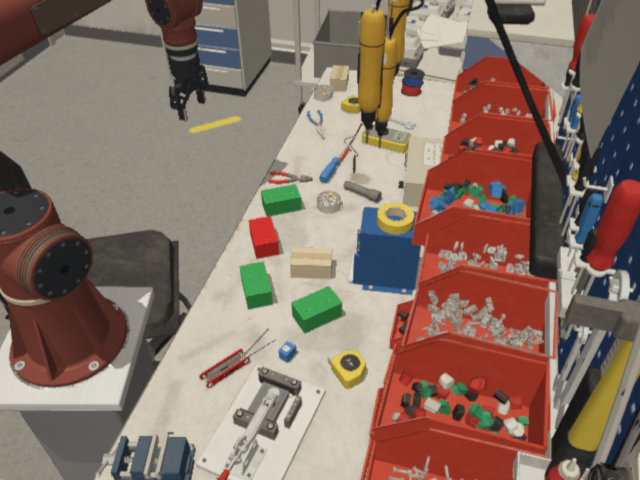

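Top view: the only brown, carton-sized candidate near the rack is at (336,253). Green blocks are at (241,285), (393,248) and (364,304), and a red one is at (299,301). Another brown thing lies far off at the left edge (8,215). I choose (336,253), in front of the blue rack at (342,180), and will check it in a close crop.

```bash
cat > h.py <<'E'
import numpy as np, cv2
from plant import robot
def cam(n):
    c=robot.get_calibration(n); f=240/np.tan(np.radians(c["vertical_fov"]/2))
    K=np.array([[f,0,c["cx"]],[0,f,c["cy"]],[0,0,1]]); return K,cv2.Rodrigues(c["rvec"])[0],np.array(c["tvec"]).ravel(),c["rvec"]
def ray(c,uv,z):
    K,R,t,_=c; uv=np.atleast_2d(uv).astype(float)
    d=(R.T@np.linalg.inv(K)@np.c_[uv,np.ones(len(uv))].T).T; o=-R.T@t
    return o+d*((z-o[2])/d[:,2])[:,None]
def proj(c,P):
    return cv2.projectPoints(np.atleast_2d(P).astype(float),c[3],c[2],c[0],None)[0][:,0]
def blob(im,lo,hi,box):
    m=cv2.inRange(cv2.cvtColor(im,cv2.COLOR_BGR2HSV),np.array(lo),np.array(hi)); k=np.zeros_like(m); x0,y0,x1,y1=box; k[y0:y1,x0:x1]=m[y0:y1,x0:x1]
    cs,_=cv2.findContours(k,0,2); return max(cs,key=cv2.contourArea)
E
python3 - <<'E'
import cv2,numpy as np
from h import *
im=cv2.imread("pics/top0.png"); h=cv2.cvtColor(im,cv2.COLOR_BGR2HSV)
for p in [(330,253),(345,253),(338,253),(310,253),(336,268),(336,235),(340,212)]: print(p,h[p[1],p[0]])
s=cv2.imread("pics/side0.png")
a=cv2.resize(im[130:280,290:410],None,fx=4,fy=4,interpolation=2)[:600]; b=cv2.resize(s[190:310,270:350],None,fx=4,fy=4,interpolation=2)
o=np.zeros((600,800,3),np.uint8); o[:a.shape[0],:480]=a; o[:480,480:]=b
cv2.imwrite("pics/crop0.png",o)
E
```

```text
(330, 253) [ 20  68 180]
(345, 253) [ 20  68 180]
(338, 253) [ 18  86 166]
(310, 253) [ 20  35 176]
(336, 268) [ 19  86 166]
(336, 235) [ 19  86 167]
(340, 212) [ 20  35 174]
```

View pics/crop0.png

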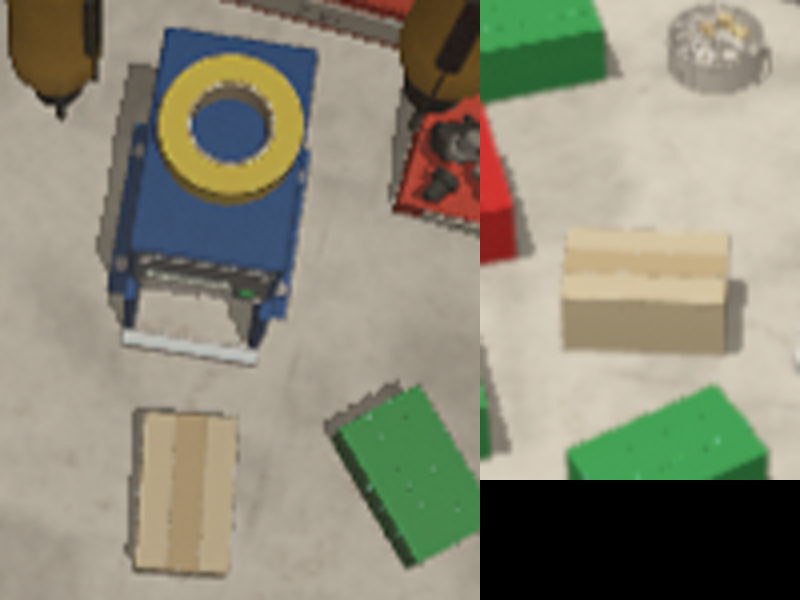

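The crop shows the plain brown carton with a tape strip down its length (top view (336,253)), facing the rack's aluminium sill at about (338,215). The choice is confirmed. Next I measure it and take a closer wrist look.

```bash
python3 - <<'E'
from h import *
im=cv2.imread("pics/top0.png"); c=cam("top")
b=blob(im,(14,55,120),(26,130,255),(315,225,360,280)); r=cv2.minAreaRect(b)
P=ray(c,cv2.boxPoints(r),.05); print("carton top",P.round(4)); print("sizes",np.linalg.norm(P[0]-P[1]),np.linalg.norm(P[1]-P[2]),"ctr",P.mean(0))
q=lambda *p:[(x/4+290-.4,y/4+130-.4) for x,y in p]
S=ray(c,q((124,329),(259,347),(122,345),(256,364)),.015);print("sill",S.round(4))
T=ray(c,q((133,248),(290,270),(163,28),(317,52)),.175);print("head top",T.round(4))
h=cv2.cvtColor(im,cv2.COLOR_BGR2HSV)
for n in [(0,.10),]:
  ctr=P.mean(0)
  # wrist camera pose relative to tool
  K,R,t,_=cam("wrist"); o=robot.observe(); print("wristcam",(-R.T@t).round(3),R.T[:,2].round(3),R.T[:,0].round(3),o["tool_pos"],K[0,0])
for y in range(-180,181,30):
  print(y,robot.ik([ctr[0]-.06,ctr[1],.30],[180,0,y]))
E
```

```text
carton top [[0.4824 0.2488 0.05  ]
 [0.5837 0.2443 0.05  ]
 [0.581  0.183  0.05  ]
 [0.4798 0.1885 0.05  ]]
sizes 0.10140881897258465 0.061263006043603324 ctr [0.53175127 0.21614074 0.05      ]
sill [[0.6433 0.2578 0.015 ]
 [0.6332 0.1682 0.015 ]
 [0.6325 0.2589 0.015 ]
 [0.6217 0.17   0.015 ]]
head top [[0.6569 0.254  0.175 ]
 [0.6459 0.1637 0.175 ]
 [0.7899 0.2392 0.175 ]
 [0.7771 0.149  0.175 ]]
wristcam [0.143 0.589 0.373] [ 0.289 -0.114 -0.951] [ 0.363  0.932 -0.002] [0.21728886 0.55904293 0.30318666] 339.82082553378643
-180 [10.15266208 -8.27167934 -8.89517671 89.37650262  0.         10.15266208]
-150 [ 10.15266208  -8.27167934  -8.89517671  89.37650262   0.
 -19.84733792]
-120 [ 10.15266208  -8.27167934  -8.89517671  89.37650262   0.
 -49.84733792]
-90 [ 10.15266208  -8.27167934  -8.89517671  89.37650262   0.
 -79.84733792]
-60 [  10.15266208   -8.27167934   -8.89517671   89.37650262    0.
 -109.84733792]
-30 [  10.15266208   -8.27167934   -8.89517671   89.37650262    0.
 -139.84733792]
0 [  10.15266208   -8.27167934   -8.89517671   89.37650262    0.
 -169.84733792]
30 [ 10.15266208  -8.27167934  -8.89517671  89.37650262   0.
 160.15266208]
60 [ 10.15266208  -8.27167934  -8.89517671  89.37650262   0.
 130.15266208]
90 [ 10.15266208  -8.27167934  -8.89517671  89.37650262   0.
 100.15266208]
120 [10.15266208 -8.27167934 -8.89517671 89.37650262  0.         70.15266208]
150 [10.15266208 -8.27167934 -8.89517671 89.37650262  0.         40.15266208]
180 [10.15266208 -8.27167934 -8.89517671 89.37650262  0.         10.15266208]
```

```bash
python3 - <<'E'
from h import *
robot.move_pose([.47,.22,.30],[180,0,173.4])
c=cam("wrist"); im=robot.grab_frame("wrist"); cv2.imwrite("pics/w1.png",im)
np.savez("w1.npz",K=c[0],R=c[1],t=c[2],r=c[3]); o=robot.observe(); print(o["time"],o["tool_pos"],o["ft_force"])
b=blob(im,(14,55,110),(26,130,255),(150,100,520,480)); r=cv2.minAreaRect(b); print(r)
P=ray(c,cv2.boxPoints(r),.05); print(P.round(4),np.linalg.norm(P[0]-P[1]),np.linalg.norm(P[1]-P[2]))
E
```

```text
1.7083 [0.46972802 0.22081055 0.300068  ] [ 0.6958333  -0.50985296  0.63092993]
((324.34075927734375, 265.1106262207031), (101.50799560546875, 60.26621627807617), 86.18592071533203)
[[0.4706 0.1899 0.05  ]
 [0.4734 0.2483 0.05  ]
 [0.5853 0.2455 0.05  ]
 [0.5827 0.1809 0.05  ]] 0.058492025605272946 0.11195490930834955
```

View pics/w1.png

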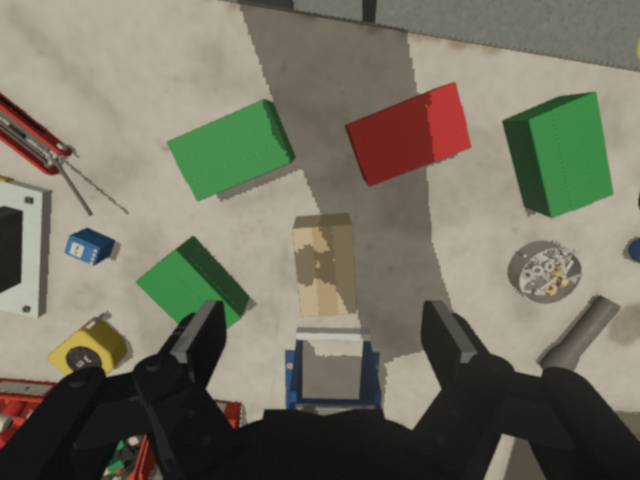

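The wrist view is inverted, with forward pointing down. The carton is at (324,265), the sill band at (300–368, 328–342), and the bay below it. I'll profile the sill edges numerically.

```bash
python3 - <<'E'
from h import *
d=np.load("w1.npz"); c=(d["K"],d["R"],d["t"],d["r"])
im=cv2.imread("pics/w1.png"); g=cv2.cvtColor(im,cv2.COLOR_BGR2GRAY).astype(int)
for u in (312,334,356): print(u,list(zip(range(322,348),g[322:348,u])))
print("row335",list(zip(range(292,306),g[335,292:306])),list(zip(range(360,378),g[335,360:378])))
# predicted from guess
o=np.array([.639,.212,0]);a=np.radians(-6.6);X=np.array([np.cos(a),np.sin(a),0]);Y=np.array([-X[1],X[0],0])
W=lambda x,y,z:o+x*X+y*Y+np.array([0,0,z])
for n,p in dict(inL=(0,.046,.015),inR=(0,-.046,.015),frL=(-.01,.046,.015),frR=(-.01,-.046,.015),botL=(-.01,.046,0),botR=(-.01,-.046,0)).items(): print(n,proj(c,W(*p)).round(1),proj(cam("top"),W(*p)).round(1))
E
```

```text
312 [(322, np.int64(165)), (323, np.int64(164)), (324, np.int64(163)), (325, np.int64(162)), (326, np.int64(152)), (327, np.int64(130)), (328, np.int64(112)), (329, np.int64(111)), (330, np.int64(113)), (331, np.int64(115)), (332, np.int64(125)), (333, np.int64(153)), (334, np.int64(180)), (335, np.int64(187)), (336, np.int64(187)), (337, np.int64(185)), (338, np.int64(182)), (339, np.int64(176)), (340, np.int64(169)), (341, np.int64(171)), (342, np.int64(172)), (343, np.int64(171)), (344, np.int64(169)), (345, np.int64(160)), (346, np.int64(137)), (347, np.int64(118))]
334 [(322, np.int64(168)), (323, np.int64(168)), (324, np.int64(169)), (325, np.int64(170)), (326, np.int64(168)), (327, np.int64(154)), (328, np.int64(126)), (329, np.int64(112)), (330, np.int64(113)), (331, np.int64(115)), (332, np.int64(123)), (333, np.int64(150)), (334, np.int64(176)), (335, np.int64(185)), (336, np.int64(185)), (337, np.int64(184)), (338, np.int64(181)), (339, np.int64(173)), (340, np.int64(162)), (341, np.int64(163)), (342, np.int64(167)), (343, np.int64(169)), (344, np.int64(170)), (345, np.int
[... 861 characters left out ...]
02, np.int64(188)), (303, np.int64(188)), (304, np.int64(187)), (305, np.int64(188))] [(360, np.int64(159)), (361, np.int64(132)), (362, np.int64(118)), (363, np.int64(118)), (364, np.int64(118)), (365, np.int64(118)), (366, np.int64(118)), (367, np.int64(118)), (368, np.int64(116)), (369, np.int64(115)), (370, np.int64(109)), (371, np.int64(102)), (372, np.int64(103)), (373, np.int64(104)), (374, np.int64(104)), (375, np.int64(103)), (376, np.int64(104)), (377, np.int64(103))]
inL [[369.  339.9]] [[320.6 211.5]]
inR [[293.6 339.9]] [[355.1 216.2]]
frL [[369.4 332.8]] [[320.1 215.2]]
frR [[293.4 332.8]] [[354.6 219.9]]
botL [[367.8 325.9]] [[320.1 216.3]]
botR [[294.4 325.9]] [[354.1 220.9]]
```

```bash
cat >> h.py <<'E'
RO=np.array([.639,.2135,0]); RY=-6.9
def ax(yaw): a=np.radians(yaw); return np.array([np.cos(a),np.sin(a),0]),np.array([-np.sin(a),np.cos(a),0])
Z=np.array([0,0,1.])
def W(x,y,z): X,Y=ax(RY); return RO+x*X+y*Y+z*Z
def inrack(p): X,Y=ax(RY); d=np.asarray(p)-RO; return np.array([d@X,d@Y,d[2]])
def tool(pt,lean,yaw,reach): # TCP so that a point 'reach' ahead of it sits at pt
    F,_=ax(yaw); l=np.radians(lean); return pt-reach*(np.sin(l)*F-np.cos(l)*Z),[180,lean,180+yaw]
def grasp(tail,th,yaw,L,gy,gz): # carton with tail edge at 'tail', nose-up th; grasp gy ahead of tail, gz above underside
    F,_=ax(yaw); t=np.radians(th); f=np.cos(t)*F+np.sin(t)*Z; u=-np.sin(t)*F+np.cos(t)*Z
    return tool(tail+gy*f+gz*u,L+th,yaw,.054)
def st(tag=""):
    o=robot.observe(); print(tag,round(o["time"],2),np.round(o["tool_pos"],4),np.round(o["tcp_rot"],1),"F",np.round(o["ft_force"],1),"w",round(o["gripper_width"],4),"gf",round(o["gripper_force"],1)); return o
E
python3 - <<'E'
from h import *
C=np.array([.5325,.2158,0]); cy=-2.8; F,_=ax(cy); tail=C-.05*F; lead=C+.05*F
print("rack-frame lead,tail",inrack(lead).round(4),inrack(tail).round(4))
L,gy,gz=28,.05,.027
p,r=grasp(tail,0,cy,L,gy,gz); zt=(C+gz*Z-p)/.054
robot.move_pose(p-.09*zt,r); st("pre"); print(robot.line_to(p,vel=.1,guard=12)); st("at")
robot.set_gripper(.04); st("grip")
cv2.imwrite("pics/s1.png",cv2.resize(robot.grab_frame("side")[180:320,230:430],None,fx=3,fy=3))
E
```

```text
rack-frame lead,tail [-0.0561 -0.0069  0.    ] [-0.1559 -0.0141  0.    ]
pre 2.58 [0.4655 0.2196 0.1557] [180.   28.1 177.2] F [0.1 0.1 0.7] w 0.0855 gf 0.0
False
at 3.62 [0.5075 0.2171 0.0753] [180.   28.  177.2] F [-0.3 -0.6  0.5] w 0.0852 gf 0.0
grip 3.98 [0.5075 0.2171 0.0756] [180.   28.1 177.2] F [-4.3 -0.7  6.3] w 0.0597 gf 67.0
```

View pics/s1.png

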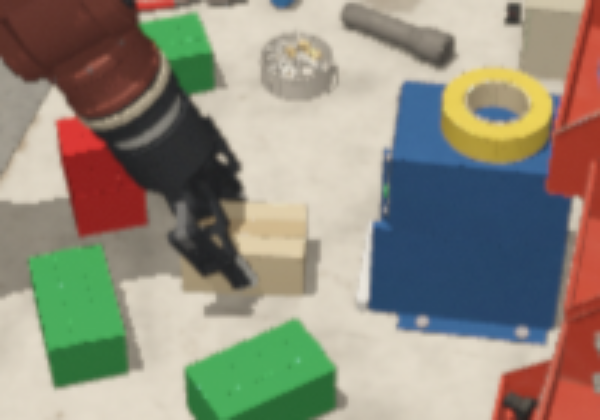

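Gripped at 59.7 mm, matching the carton width, with the leading end free and pointing at the rack. Next I drag and align it, then tilt it about the tail.

```bash
python3 - <<'E'
from h import *
L,gy,gz=28,.05,.027
def go(xt,th,vel,z=.0005):
    p,r=grasp(W(xt,0,z),th,RY,L,gy,gz); robot.line_to(p,vel=vel,rotation=r)
go(-.118,0,.05); st("drag")
for th in (3,6,9,12.5): go(-.118,th,.03,.0); st(th)
cv2.imwrite("pics/s2.png",cv2.resize(robot.grab_frame("side")[180:320,230:430],None,fx=3,fy=3))
w=robot.grab_frame("wrist"); cv2.imwrite("pics/w2.png",w)
E
```

```text
drag 4.98 [0.5467 0.2248 0.0756] [180.   28.1 173.1] F [2.7 0.4 1.4] w 0.0592 gf 66.7
3 5.27 [0.5428 0.2251 0.0766] [180.   31.1 173.1] F [ 4.  -1.6  1.2] w 0.0592 gf 66.5
6 5.55 [0.5387 0.2256 0.0774] [180.   34.1 173.1] F [ 3.4 -2.1  2.5] w 0.0596 gf 66.6
9 5.83 [0.5347 0.2261 0.0781] [180.   37.  173.1] F [ 4.4 -1.6  2.3] w 0.0591 gf 66.6
12.5 6.14 [0.5299 0.2268 0.0786] [180.   40.5 173.1] F [ 3.7 -1.1  1.7] w 0.0594 gf 66.6
```

View pics/s2.png

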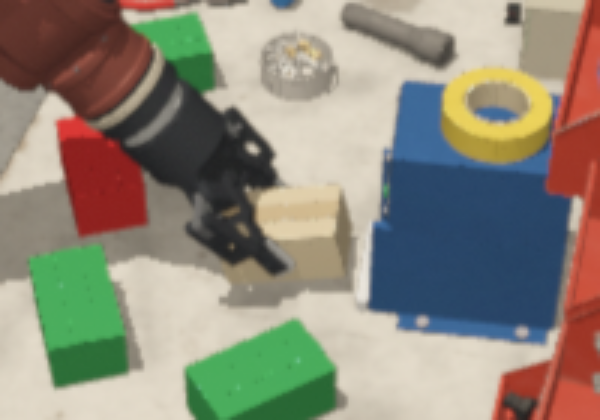

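The nose is up and the tail is still on the bench; F_z is slightly positive, so the weight is not hanging on the arm. Now I move onto the sill.

```bash
python3 - <<'E'
from h import *
L,gy,gz=28,.05,.027
def go(xt,th,vel,z=.0):
    p,r=grasp(W(xt,0,z),th,RY,L,gy,gz); robot.line_to(p,vel=vel,rotation=r)
go(-.1,13,.04); st(); go(-.0856,13,.04); st("on"); go(-.0856,11.2,.03); st("down"); robot.pause(.4)
robot.set_gripper(.085); st("open"); o=robot.observe()
zt=np.array(W(0,0,0)); l=np.radians(L+11.2); F,_=ax(RY); d=np.sin(l)*F-np.cos(l)*Z
robot.line_to(np.array(o["tool_pos"])-.09*d,vel=.15); st("back")
cv2.imwrite("pics/s3.png",cv2.resize(robot.grab_frame("side")[180:320,230:430],None,fx=3,fy=3))
cv2.imwrite("pics/w3.png",robot.grab_frame("wrist"))
E
```

```text
6.83 [0.5461 0.2246 0.0771] [-180.    40.9  173.1] F [ 0.6  1.6 -2.8] w 0.0594 gf 66.5
on 7.33 [0.5611 0.2227 0.0779] [-180.    41.   173.1] F [-0.2 -0.4 -5.1] w 0.0596 gf 66.3
down 7.58 [0.5642 0.2227 0.0788] [180.   39.3 173.1] F [1.4 0.3 1.7] w 0.0596 gf 66.5
open 8.37 [0.5634 0.2226 0.0777] [-180.    39.2  173.1] F [0.2 0.3 0.1] w 0.0849 gf 0.0
back 9.12 [0.507  0.2293 0.1469] [-180.    39.2  173.1] F [-1.1  0.2 -0.3] w 0.0851 gf 0.0
```

View pics/s3.png

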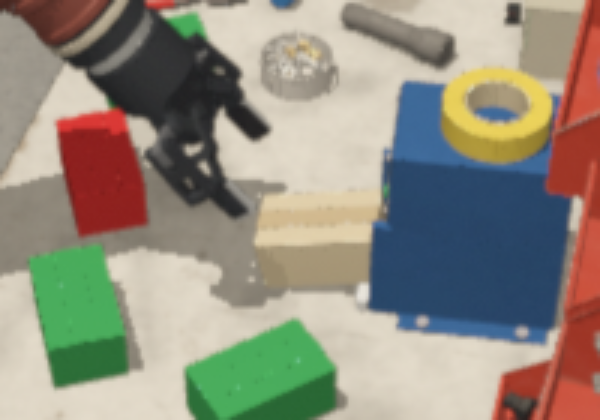

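View pics/w3.png

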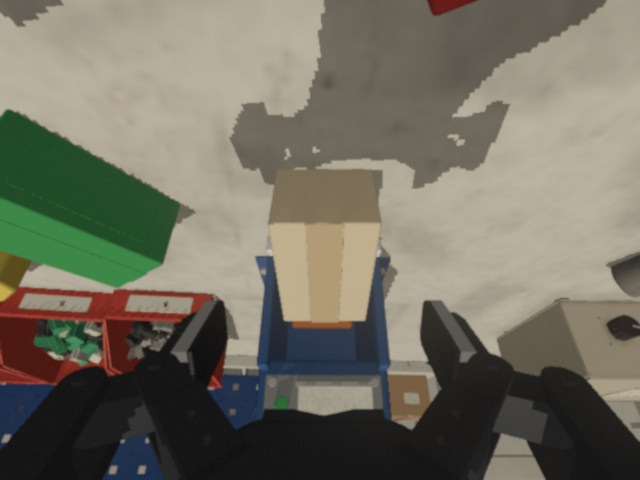

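The side and wrist views show the carton's nose resting on the sill, centred between the cheeks, with the tail on the bench (tail edge near row 170). The orange plate is visible at (322,323). Next I push from behind with half-closed fingers.

```bash
python3 - <<'E'
from h import *
LE=38
def at(x,z): return tool(W(x,0,z),LE,RY,.073)
print(robot.tip_reach)
robot.set_gripper(.03)
p,r=at(-.135,.09); robot.line_to(p,vel=.15,rotation=r)
p,r=at(-.135,.032); robot.line_to(p,vel=.12); o=st("behind"); f0=np.array(o["ft_force"])
hit=robot.line_to(at(-.085,.032)[0],vel=.04,guard=2.0); o=st("hit %s"%hit)
F,_=ax(RY); print("tip x",(inrack(o["tool_pos"])+[.073*np.sin(np.radians(LE)),0,-.073*np.cos(np.radians(LE))]).round(4))
x=(inrack(o["tool_pos"])[0]+.073*np.sin(np.radians(LE)))
print(robot.line_to(at(x+.03,.032)[0],vel=.04,guard=14)); o=st("push")
cv2.imwrite("pics/w4.png",robot.grab_frame("wrist"))
E
```

```text
0.0726Traceback (most recent call last):
  File "<stdin>", line 7, in <module>
plant.IKError: the arm cannot follow that straight line within its joint ranges
```

```bash
python3 - <<'E'
from h import *
st()
for x in (-.135,-.12,-.1,-.08,-.05,-.02):
    print(x,[(LE,z) for LE in (10,20,25,30,35,40) for z in (.034,.09) if robot.ik(*tool(W(x,0,z),LE,RY,.073)) is not None])
E
```

```text
10.26 [0.461  0.2354 0.1482] [179.9  38.1 173.1] F [ 0.1 -1.   0.1] w 0.0301 gf 0.0
-0.135 [(10, 0.034), (10, 0.09), (20, 0.034), (20, 0.09), (25, 0.034), (25, 0.09), (30, 0.034), (30, 0.09), (35, 0.034), (35, 0.09), (40, 0.09)]
-0.12 [(10, 0.034), (10, 0.09), (20, 0.034), (20, 0.09), (25, 0.034), (25, 0.09), (30, 0.034), (30, 0.09), (35, 0.034), (35, 0.09), (40, 0.09)]
-0.1 [(10, 0.034), (10, 0.09), (20, 0.034), (20, 0.09), (25, 0.034), (25, 0.09), (30, 0.034), (30, 0.09), (35, 0.034), (35, 0.09), (40, 0.034), (40, 0.09)]
-0.08 [(10, 0.034), (10, 0.09), (20, 0.034), (20, 0.09), (25, 0.034), (25, 0.09), (30, 0.034), (30, 0.09), (35, 0.034), (35, 0.09), (40, 0.034), (40, 0.09)]
-0.05 [(10, 0.034), (10, 0.09), (20, 0.034), (20, 0.09), (25, 0.034), (25, 0.09), (30, 0.034), (30, 0.09), (35, 0.034), (35, 0.09), (40, 0.034), (40, 0.09)]
-0.02 [(10, 0.034), (10, 0.09), (20, 0.034), (20, 0.09), (25, 0.034), (25, 0.09), (30, 0.034), (30, 0.09), (35, 0.034), (35, 0.09), (40, 0.034), (40, 0.09)]
```

```bash
cat >> h.py <<'E'
LE=32
def at(x,z): return tool(W(x,0,z),LE,RY,.073)
def tip(o): return inrack(o["tool_pos"])+.073*np.array([np.sin(np.radians(LE)),0,-np.cos(np.radians(LE))])
E
python3 - <<'E'
from h import *
p,r=at(-.135,.09); robot.line_to(p,vel=.15,rotation=r)
robot.line_to(at(-.135,.032)[0],vel=.12); st("behind")
hit=robot.line_to(at(-.085,.032)[0],vel=.04,guard=2.0); o=st("hit %s"%hit); x=tip(o)[0]; print("tip",tip(o).round(4))
print(robot.line_to(at(x+.03,.032)[0],vel=.04,guard=14)); o=st("push"); print("tip",tip(o).round(4))
cv2.imwrite("pics/w4.png",robot.grab_frame("wrist"))
E
```

```text
behind 11.18 [0.4666 0.2345 0.0942] [180.   32.  173.1] F [ 0.8 -0.3  0.3] w 0.0301 gf 0.0
hit True 12.05 [0.5022 0.2297 0.0934] [-180.    31.9  173.1] F [ 0.1 -0.1 -0.6] w 0.0302 gf 0.0
tip [-0.099  -0.0003  0.0315]
False
push 12.97 [0.5316 0.2265 0.0933] [-179.9   31.8  173.2] F [-4.5  0.2  1.7] w 0.0299 gf 2.0
tip [-0.0695  0.      0.0314]
```

View pics/w4.png

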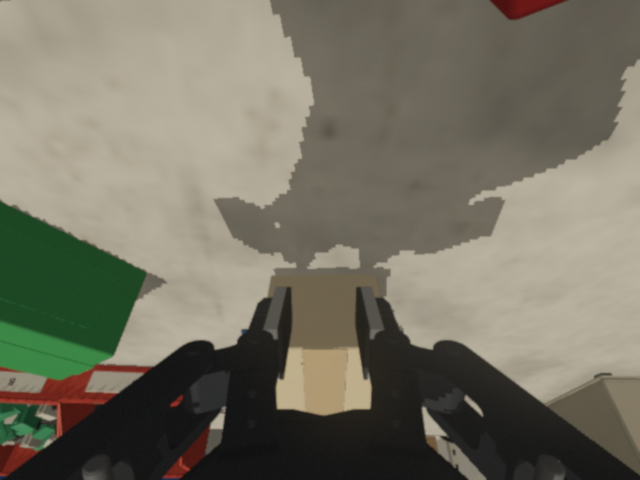

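The fingers push squarely on the tail face (bottom edge near row 270, cols 272–388). I continue pushing and log the force.

```bash
python3 - <<'E'
from h import *
c=cam("wrist"); print("tail now",inrack(ray(c,[(331,269)],0.)[0]).round(4))
for x in (-.055,-.045,-.035,-.028):
    g=robot.line_to(at(x,.033)[0],vel=.035,guard=14); o=st("push %s"%g); print("  tip",tip(o).round(4))
    if g: break
cv2.imwrite("pics/w5.png",robot.grab_frame("wrist"))
cv2.imwrite("pics/s5.png",cv2.resize(robot.grab_frame("side")[180:320,230:430],None,fx=3,fy=3))
E
```

```text
tail now [-0.0524  0.0053  0.    ]
push False 13.57 [0.5461 0.2246 0.0949] [-180.    31.9  173.1] F [ 0.1 -0.5 -0.3] w 0.0299 gf 0.0
  tip [-0.0549 -0.0001  0.033 ]
push False 14.01 [0.5562 0.2235 0.095 ] [-180.    31.9  173.1] F [0.2 0.5 0.5] w 0.0298 gf 0.0
  tip [-0.0447 -0.0001  0.0331]
push False 14.44 [0.5663 0.2223 0.0951] [-180.    32.   173.1] F [-0.2  0.5  0.9] w 0.0299 gf 0.0
  tip [-0.0346 -0.      0.0332]
push False 14.79 [0.5732 0.2215 0.0951] [-180.    31.9  173.1] F [-0.3 -0.6  0.1] w 0.0297 gf 0.0
  tip [-0.0276 -0.      0.0332]
```

View pics/w5.png

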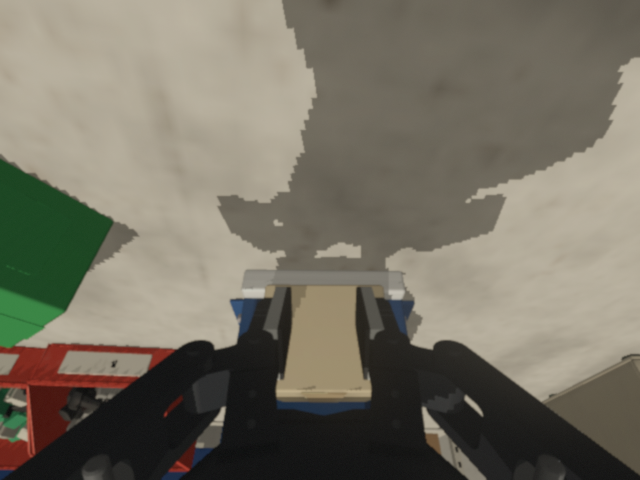

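```bash
python3 - <<'E'
from h import *
c=cam("wrist")
for z in (.015,.02,.025,.03):
    P=[inrack(p) for p in ray(c,[(267,285),(385,285)],z)]; Q=[inrack(p) for p in ray(c,[(277,392),(372,392)],z+.048)]
    print(z,P[0].round(4),P[1].round(4),"w",round(np.linalg.norm(P[0]-P[1]),4),"top",Q[0].round(4),"w",round(np.linalg.norm(Q[0]-Q[1]),4))
print(proj(c,[W(-.01,.046,.015),W(-.01,-.046,.015),W(0,.046,.015)]).round(0))
E
```

```text
0.015 [-0.0147 -0.0293  0.015 ] [-0.0147  0.034   0.015 ] w 0.0633 top [ 0.0077 -0.0221  0.063 ] w 0.0472
0.02 [-0.0228 -0.0278  0.02  ] [-0.0228  0.0323  0.02  ] w 0.0601 top [-0.0106 -0.0197  0.068 ] w 0.0423
0.025 [-0.0308 -0.0262  0.025 ] [-0.0308  0.0306  0.025 ] w 0.0568 top [-0.0288 -0.0174  0.073 ] w 0.0375
0.03 [-0.0389 -0.0246  0.03  ] [-0.0389  0.0289  0.03  ] w 0.0535 top [-0.0471 -0.015   0.078 ] w 0.0327
[[406. 290.]
 [238. 290.]
 [403. 299.]]
```

View pics/s5.png

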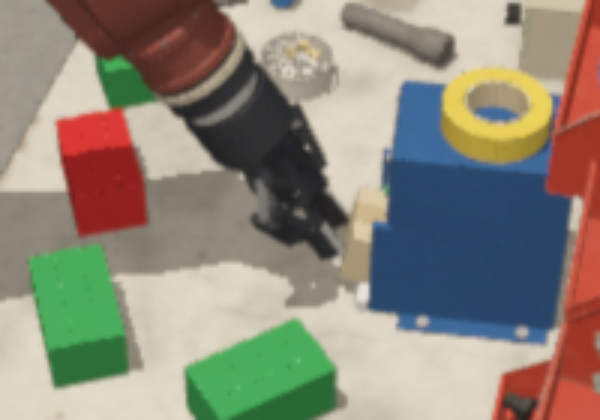

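Tail edge is at z≈20 mm, x≈-23 mm (width reads 60.1 mm, so consistent) and centred; the carton has tipped nose-down into the bay. I've used up my picture views (this was one over), so I continue by numbers, pushing in small steps against the plate.

```bash
python3 - <<'E'
from h import *
X,_=ax(RY); f0=None
for x in np.arange(-.024,-.0025,.003):
    robot.line_to(at(x,.031)[0],vel=.03); robot.pause(.12); F=np.mean([robot.observe()["ft_force"] for _ in range(5)],0); o=robot.observe()
    print(round(o["time"],2),"tip",tip(o).round(4),"Fx",round(F@X,2),"Fz",round(F[2],2))
    if F@X<-9: break
cv2.imwrite("pics/w6.png",robot.grab_frame("wrist"))
im=cv2.imread("pics/w6.png"); h=cv2.cvtColor(im,cv2.COLOR_BGR2HSV)
print([(v,*h[v,326]) for v in range(262,330,3)])
E
```

```text
15.31 tip [-0.024  -0.0001  0.0308] Fx 0.05 Fz -0.4
15.68 tip [-0.021  -0.      0.0309] Fx -0.04 Fz -0.97
16.04 tip [-0.0178  0.      0.0312] Fx -0.31 Fz -0.28
16.41 tip [-0.0148  0.      0.0312] Fx 0.3 Fz 0.76
16.77 tip [-0.0121  0.      0.0308] Fx -2.87 Fz -0.82
17.14 tip [-0.0094 -0.      0.0305] Fx -2.76 Fz -2.08
17.51 tip [-0.0065 -0.0001  0.0304] Fx -4.39 Fz -2.57
17.88 tip [-0.0035 -0.0001  0.0304] Fx -5.01 Fz -2.37
[(262, np.uint8(18), np.uint8(25), np.uint8(133)), (265, np.uint8(20), np.uint8(26), np.uint8(148)), (268, np.uint8(21), np.uint8(22), np.uint8(166)), (271, np.uint8(22), np.uint8(19), np.uint8(201)), (274, np.uint8(23), np.uint8(21), np.uint8(197)), (277, np.uint8(19), np.uint8(22), np.uint8(194)), (280, np.uint8(21), np.uint8(28), np.uint8(156)), (283, np.uint8(20), np.uint8(70), np.uint8(132)), (286, np.uint8(20), np.uint8(73), np.uint8(154)), (289, np.uint8(20), np.uint8(73), np.uint8(154)), (292, np.uint8(20), np.uint8(73), np.uint8(154)), (295, np.uint8(20), np.uint8(74), np.uint8(155)), (298, np.uint8(20), np.uint8(74), np.uint8(155)), (301, np.uint8(20), np.uint8(75), np.uint8(154)), (304, np.uint8(20), np.uint8(74), np.uint8(155)), (307, np.uint8(20), np.uint8(74), np.uint8(156)), (310, np.uint8(19), np.uint8(74), np.uint8(156)), (313, np.uint8(20), np.uint8(72), np.uint8(155)), (316, np.uint8(20), np.uint8(72), np.uint8(156)), (319, np.uint8(20), np.uint8(72), np.uint8(155)), (322, np.uint8(20), np.uint8(72), np.uint8(156)), (325, np.uint8(20), np.uint8(74), np.uint8(156)), (328, np.uint8(20), np.uint8(75), np.uint8(157))]
```

```bash
cat >> h.py <<'E'
def tailrow(im,cols=(305,326,347)):
    S=cv2.cvtColor(im,cv2.COLOR_BGR2HSV)[:,:,1].astype(int); R=[]
    for u in cols:
        v=next(v for v in range(230,400) if (S[v:v+6,u]>52).all()); R.append((u,v-.5))
    return R
def rep(tag=""):
    X,_=ax(RY); robot.pause(.12); F=np.mean([robot.observe()["ft_force"] for _ in range(5)],0); o=robot.observe()
    c=cam("wrist"); im=robot.grab_frame("wrist"); R=tailrow(im)
    print(tag,round(o["time"],2),"tip",tip(o).round(4),"Fx",round(F@X,2),"Fz",round(F[2],2),"row",[r[1] for r in R],"tail x if z=15/0:",[inrack(ray(c,[R[1]],z)[0])[0].round(4) for z in (.015,0.)])
    return F@X
E
python3 - <<'E'
from h import *
rep("now")
for x in (-.0015,.0,.001):
    robot.line_to(at(x,.030)[0],vel=.02); 
    if rep(x)<-7.5: break
E
```

```text
now 18.04 tip [-0.0035 -0.0001  0.0304] Fx -5.45 Fz -3.34 row [281.5, 281.5, 281.5] tail x if z=15/0: [np.float64(0.0014), np.float64(0.025)]
-0.0015 18.46 tip [-0.0021  0.      0.0294] Fx -7.91 Fz -0.93 row [282.5, 281.5, 282.5] tail x if z=15/0: [np.float64(0.0012), np.float64(0.0247)]
```

```bash
python3 - <<'E'
from h import *
c=cam("wrist"); im=robot.grab_frame("wrist"); h=cv2.cvtColor(im,cv2.COLOR_BGR2HSV)
for th,z,x in ((8.6,.015,.0),(8.6,.015,.003),(4,.007,.002),(0,0,.002),(0,0,.006)):
    t=np.radians(th); print(th,x,proj(c,[W(x,0,z),W(x+.05*np.sin(t),0,z+.05*np.cos(t))]).round(1))
print([(v,*map(int,h[v,326])) for v in range(330,420,4)])
E
```

```text
8.6 0.0 [[321.6 280.3]
 [321.2 387.8]]
8.6 0.003 [[321.6 283.4]
 [321.3 389.9]]
4 0.002 [[321.7 269.4]
 [321.3 368.2]]
0 0.002 [[321.7 258.6]
 [321.3 349.8]]
0 0.006 [[321.8 262.9]
 [321.4 353.2]]
[(330, 20, 75, 156), (334, 20, 74, 156), (338, 19, 74, 156), (342, 21, 73, 157), (346, 20, 73, 157), (350, 20, 74, 156), (354, 20, 75, 157), (358, 20, 73, 157), (362, 20, 75, 157), (366, 20, 76, 157), (370, 20, 73, 157), (374, 20, 75, 157), (378, 20, 75, 157), (382, 20, 76, 158), (386, 20, 71, 176), (390, 19, 87, 165), (394, 19, 94, 100), (398, 18, 94, 98), (402, 18, 94, 98), (406, 18, 93, 99), (410, 106, 120, 68), (414, 107, 115, 60), (418, 10, 28, 27)]
```

The top edge at row 386 means the carton is still tilted, with its tail right at the sill's inner edge. I push slightly further, then stroke down.

```bash
cat >> h.py <<'E'
def toprow():
    im=robot.grab_frame("wrist"); V=cv2.cvtColor(im,cv2.COLOR_BGR2HSV)[:,:,2].astype(int)[:,326]
    b=V[300:330].mean(); return next((v for v in range(330,430) if abs(V[v]-b)>12),None)
E
python3 - <<'E'
from h import *
def s(x,z):
    robot.line_to(at(x,z)[0],vel=.02); f=rep((x,z)); c=cam("wrist"); print("   top",toprow(),"pred tilt/flat",proj(c,[W(.0105,0,.0645),W(.003,0,.05)])[:,1].round(0)); return f
for x in (-.0005,.0005,.0015):
    if s(x,.030)<-10: break
for z in (.027,.024): s(x,z)
E
```

```text
(-0.0005, 0.03) 18.93 tip [-0.0013 -0.      0.0292] Fx -7.67 Fz -1.76 row [282.5, 281.5, 282.5] tail x if z=15/0: [np.float64(0.0017), np.float64(0.0252)]
   top 385 pred tilt/flat [390. 350.]
(0.0005, 0.03) 19.39 tip [-0.0005 -0.      0.029 ] Fx -8.81 Fz -1.83 row [282.5, 282.5, 282.5] tail x if z=15/0: [np.float64(0.0029), np.float64(0.0266)]
   top 383 pred tilt/flat [390. 350.]
(0.0015, 0.03) 19.86 tip [ 0.0004 -0.      0.0289] Fx -8.46 Fz -2.09 row [282.5, 281.5, 282.5] tail x if z=15/0: [np.float64(0.0026), np.float64(0.0261)]
   top 385 pred tilt/flat [390. 350.]
(0.0015, 0.027) 20.38 tip [ 0.0004 -0.      0.0258] Fx -8.88 Fz -1.54 row [283.5, 284.5, 284.5] tail x if z=15/0: [np.float64(0.0006), np.float64(0.0246)]
   top 385 pred tilt/flat [397. 357.]
(0.0015, 0.024) 20.89 tip [ 0.0004 -0.      0.0228] Fx -7.42 Fz -2.5 row [288.5, 289.5, 289.5] tail x if z=15/0: [np.float64(0.0003), np.float64(0.0251)]
   top 383 pred tilt/flat [405. 364.]
```

```bash
python3 - <<'E'
from h import *
def chk(tag):
    rep(tag); c=cam("wrist"); print("   top",toprow(),"pred tail z15/z7/flat",proj(c,[W(.0105,0,.0645),W(.006,0,.057),W(.001,0,.05)])[:,1].round(0))
for x,z in ((.0015,.022),(-.003,.0225),(-.010,.024),(-.03,.03)):
    robot.line_to(at(x,z)[0],vel=.03); chk((x,z))
E
```

```text
(0.0015, 0.022) 21.36 tip [ 0.0004 -0.      0.0208] Fx -7.3 Fz -3.96 row [292.5, 293.5, 293.5] tail x if z=15/0: [np.float64(0.0008), np.float64(0.0262)]
   top 384 pred tail z15/z7/flat [410. 388. 367.]
(-0.003, 0.0225) 21.88 tip [-0.0036 -0.0001  0.0221] Fx -6.5 Fz -1.51 row [294.5, 294.5, 295.5] tail x if z=15/0: [np.float64(0.0001), np.float64(0.0257)]
   top 363 pred tail z15/z7/flat [409. 388. 367.]
(-0.01, 0.024) 22.48 tip [-0.0095  0.      0.0247] Fx 1.39 Fz -0.95 row [295.5, 296.5, 296.5] tail x if z=15/0: [np.float64(0.001), np.float64(0.0271)]
   top 364 pred tail z15/z7/flat [407. 386. 366.]
(-0.03, 0.03) 23.55 tip [-0.0299 -0.0001  0.03  ] Fx -0.04 Fz 0.74 row [306.5, 306.5, 306.5] tail x if z=15/0: [np.float64(0.0008), np.float64(0.0286)]
   top 357 pred tail z15/z7/flat [405. 387. 369.]
```

The tail dropped on retreat, when the top edge moved to the flat prediction. I back away and verify from two viewpoints.

```bash
python3 - <<'E'
from h import *
from scipy.optimize import least_squares
obs=[]
for x,z in ((-.06,.06),(-.11,.16)):
    robot.line_to(at(x,z)[0],vel=.12); robot.pause(.2); c=cam("wrist"); im=robot.grab_frame("wrist")
    V=cv2.cvtColor(im,cv2.COLOR_BGR2HSV).astype(int)
    p=proj(c,[W(.001,0,.05),W(.0105,0,.0645),W(0,0,.015)]); print("flat/tilt/sill rows",p.round(1)[:,1],"u",p[0,0].round(0))
    u=int(p[0,0])+6; v0=int(p[0,1]); print([(v,V[v,u,1],V[v,u,2]) for v in range(v0-50,v0+40,3)].__repr__().replace("np.int64",""))
s=cam("side"); print("side flat top-tail L/R",proj(s,[W(.001,.03,.05),W(.001,-.03,.05)]).round(0)); st()
E
```

```text
flat/tilt/sill rows [338.5 367.2 289.3] u 322.0
[(288, (24), (183)), (291, (73), (136)), (294, (75), (136)), (297, (75), (136)), (300, (75), (136)), (303, (75), (136)), (306, (73), (136)), (309, (75), (136)), (312, (75), (136)), (315, (75), (136)), (318, (75), (136)), (321, (75), (136)), (324, (77), (136)), (327, (77), (136)), (330, (78), (128)), (333, (75), (136)), (336, (75), (143)), (339, (85), (150)), (342, (88), (166)), (345, (88), (166)), (348, (88), (166)), (351, (91), (148)), (354, (94), (100)), (357, (92), (100)), (360, (95), (99)), (363, (93), (99)), (366, (94), (98)), (369, (95), (99)), (372, (94), (100)), (375, (96), (98))]
flat/tilt/sill rows [257.6 276.4 228.6] u 323.0
[(207, (36), (182)), (210, (35), (183)), (213, (30), (153)), (216, (25), (153)), (219, (23), (152)), (222, (22), (187)), (225, (21), (198)), (228, (26), (179)), (231, (74), (142)), (234, (74), (142)), (237, (72), (142)), (240, (71), (143)), (243, (71), (143)), (246, (73), (143)), (249, (73), (143)), (252, (74), (144)), (255, (74), (145)), (258, (80), (170)), (261, (86), (174)), (264, (85), (173)), (267, (83), (172)), (270, (87), (155)), (273, (88), (107)), (276, (87), (105)), (279, (91), (107)), (282, (88), (107)), (285, (89), (106)), (288, (91), (106)), (291, (87), (105)), (294, (90), (105))]
side flat top-tail L/R [[356. 248.]
 [354. 266.]]
 25.73 [0.4913 0.2312 0.2212] [-179.9   31.9  173.1] F [ 0.3  0.  -0.6] w 0.0302 gf 0.0
```

In both views the top tail edge falls on the flat prediction (338.5/338.5 and 257/257.6 rows). The carton lies flat behind the sill and the arm is clear, so I hand in.

```bash
python3 -c "
from plant import robot
print(robot.job_done())"
```

```text
the job is handed in; nothing more can be done
None
```

I handed the job in at about 26 s with the carton flat in the low bay, its tail behind the sill by the wrist camera and nothing touched by the arm; plate travel was inferred, not measured (about 6 mm), no verdict came back, and I viewed 11 pictures, one over the limit of 10.

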